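Crack open a stuck jar at the doll maker's bench

ROBOT

A 7-joint arm with a two-finger parallel gripper is mounted at the origin on the work surface. World frame = base frame: x ahead of the robot, y to its left, z up, the work surface at z = 0. Lengths are in m, angles in rad, forces in N, time in s.
With the tool pointing down it reaches from about 0.425 to 0.875 m from the base axis. Payload 4.7 kg.
Tool frame: the origin (TCP) lies at the very end of the fingers, on their centre line; the grasp point (between the pads) lies 19 mm behind it (manip.grip_depth is the distance from the TCP to the grasp point, in m); z points along the fingers, y is the direction in which the jaws open and shut (so a half turn about z gives the same grasp; the last joint's range is limited). The gripper opens to 87 mm and grips with 3 to 60 N. Pads are 19 mm wide; open, the fingers measure 117 mm over their backs; the gripper's body (75 mm by 190 mm) begins 51 mm behind the grasp point.
Start: joints at [0.014, 0.321, -0.07, 1.45, 0.023, 1.371, -0.057], TCP at [0.65, -0, 0.223] pointing down, gripper open.
Joint ranges: [-2.86, 2.86], [-0.3, 2.09], [-1.38, 1.24], [0.06, 2.45], [-1.56, 4.7], [0.09, 2.05], [-2.69, 2.69]. Speed limits (rad/s): [2.57, 2.57, 3.14, 3.14, 3.14, 3.14, 3.14].

INTERFACE

Orientations are given as a 3x3 rotation matrix whose columns are the frame's x, y, z axes.
In Python, from cell import manip gives the robot as it stands.
- The arm moves only by the shell command python3 -m creep 'ROWS' [OPENING] [FORCE]. ROWS is a JSON object of lists of equal length, an entry for each row: "dp": the shift along the world's x, y, z in mm, a list of three; "rot": the turn, a rotation vector about the world's x, y, z in degrees, a list of three. In form: {"dp": [[tx, ty, tz], ...], "rot": [[ax, ay, az], ...]}. A call has 1 to 5 rows; each row is the pose to reach, as a shift and turn from the pose commanded when the call began; what a row does not reach only later rows make up. A row lasts 1/10 s, in which the tool goes at most 50 mm and 8.59 degrees, less where a joint would pass 70% of its speed; a pose out of reach is approached as far as the arm can. A call with a gripper value outside its range is refused whole. OPENING is the finger opening in mm, from 0 to 87, set as the call begins (- or left out, the last holds). The fingers move at their own pace and stop on an object; FORCE is the grip in N (left out, the last holds). Time passes only in rows, so rows that repeat a pose let the fingers close. It gives the time, the measured TCP pose, the force and the opening at its end, in the units of the state.
- manip.observe(): the state, without advancing time (a new reading comes with each control period).
- manip.get_image(name): name is "scene" or "side" or "wrist"; returns the picture (384x512x3 uint8, red, green, blue); there is no depth.
- manip.get_calibration(name): a dict with "mtx" (3x3 intrinsics, pixels), "extrinsics" (4x4, takes a point from camera to world coordinates); the wrist camera has in their place "hand_eye" (4x4, takes a point from camera to tool coordinates, whose origin is the TCP and whose axes are the flange's). Camera axes: x right, y down, z forward; pixel columns grow to the right and rows downward; lengths in m; the calibration is good to about 2 mm. A picture is of the moment at which its call begins: read the wrist's pose just before it. get_calibration takes no time and is no camera call.
- manip.job_done(): hands the job in, once; it reports no verdict.
The state is a dict: "t": time; "q": joint angles; "qvel": joint speeds; "joint_torque": joint torques, N m; "ee_pos": TCP position; "orientation": TCP orientation; "ft_force": force on the tool from outside, world axes, zero at the start; "wrist_torque": the same for the moment, N m; "width": opening from 0.0 (shut) to 1.0 (fully open).
Only numpy, scipy, OpenCV 4.12 (cv2) and the standard library are available. Lean on these libraries where they do the work, as an engineer would, in place of code of your own. Each camera call takes 0.05 s, during which the arm holds its last target.

TASK

Carry the square white jar by its body, not by its lid, to the square plywood jar holder and set it down upright in it. Let go and take hold of the stuck lid instead: crack it loose with a short hard counter-clockwise twist, then spin it easily on, taking a fresh hold as needed, until it comes free after about a third of a turn. Lift the lid off, lay it top up, without dropping it, flat in the shallow square steel tray, leave the open jar standing in the holder, and do not disturb the other things on the bench.

Things in the scene. Friction and masses are not known exactly. Their poses are not given: they have to be found in the camera images.
- jar_grip (a point): A point on the upright axis of the loose square white plastic jar, 38 mm above its underside: the height to hold its body. Body 46 x 46 mm, flat top (shoulder) 52 mm above the underside; round lid above it from 60 to 82 mm. x and y axes square to the jar's faces, z up. About 0.3 kg.
- jar: The same jar; origin at the centre of its underside, same axes.
- lid_top (a point): Centre of the top face of the jar's loose round aluminium lid: 44 mm across, 22 mm tall, open underneath, 40 g; z up. Its lower edge is 8 mm above the jar's shoulder. Hold it from above across its sides, the fingertips no lower than its lower edge. Flanges on the neck keep it from being lifted until it is turned.
- lid: The same lid; origin at its lower edge. Lid yaw minus jar yaw is the angle turned: 0 when closed, grows counter-clockwise seen from above. The seal gives way within the first 0.5 rad (takes 0.3 to 0.5 N m: grip it with 40 N or more), then it turns freely. It lifts straight off when turned 1.6 to 2.3 rad; a firm stop follows at about 2.4 rad (it binds if forced against it).
- lid_mark (a point): Small dark raised bar on the lid's top, 16.5 mm from its centre along the lid's x axis.
- holder: The fixed jar holder: a plywood plate 100 x 100 x 6 mm on the table with four low walls, up to 17 mm above the table, around a square recess 52 x 52 mm with lips that lead in. Origin under its centre at table height; x and y along its sides. The jar fits in any of its four quarter turns and cannot turn in it (a few degrees of play).
- holder_floor (a point): Centre of the recess floor, 6 mm above the table, where the middle of the jar's underside goes.
- tray: The fixed shallow square steel tray, 110 x 110 mm outside, rim 10 mm high and 3 mm thick; origin under its centre at table height, x and y along its sides.
- tray_floor (a point): Centre of the tray's floor, 4 mm above the table.
- round_jar: bystander: closed round jar, 54 mm across, 62 mm tall; origin at its underside
- forearm: bystander: pale cast doll forearm, 110 mm long, lying; origin at its underside
- sanding_block: bystander: cork sanding block 65 x 35 x 25 mm; origin at its underside
- screwdriver: bystander: lying screwdriver, 150 mm long; origin at its underside
- ball_joint: bystander: pale ball joint on a small foot, 36 mm across, 43 mm tall; origin at its underside
- small_can: bystander: small round steel can, 48 mm across, 45 mm tall; origin at its underside
- rotary_tool: bystander: lying white rotary hand tool, about 195 mm long, 31 mm thick; origin at its underside
Not all that is in view belongs to the job. There is more than one size of the lid; the one meant has the size given above.

How it is judged:
On the way, in this order (a step that is already met when the one before it is completed fails the run):
1. the closed jar stands upright, seated in the holder, and has been let go (x of jar in the frame of holder between -0.006 and 0.006 m and y of jar in the frame of holder between -0.006 and 0.006 m and z of jar in the frame of holder below 0.0085 m and angle between jar's own z axis and vertical below 0.08 rad and z of lid_top in the frame of jar below 0.086 m and distance between lid_top and jar_grip below 0.06 m and contact force between the fingers and jar below 0.2 N and contact force between the fingers and lid below 0.2 N), for 0.1 s.
2. the lid is cracked loose: turned about half a radian counter-clockwise, jar in the holder (x of jar in the frame of holder between -0.006 and 0.006 m and y of jar in the frame of holder between -0.006 and 0.006 m and z of jar in the frame of holder below 0.0085 m and angle between jar's own z axis and vertical below 0.08 rad and z of lid_top in the frame of jar below 0.086 m and distance between lid_top and jar_grip below 0.06 m and y of lid_mark in the frame of jar above 0.008 m), for 0.05 s.
3. the lid is off the jar, lifted clear of the neck (x of jar in the frame of holder between -0.006 and 0.006 m and y of jar in the frame of holder between -0.006 and 0.006 m and z of jar in the frame of holder below 0.0085 m and angle between jar's own z axis and vertical below 0.08 rad and z of lid in the frame of jar above 0.08 m), for 0.05 s.
At the end, for the whole second after the job is handed in: The open jar stands upright (within 0.08 rad) seated in the holder, within 6 mm of its centre and down on its floor (under 2.5 mm off); the lid lies flat, top up, within the tray's rim (centre within 32 mm of the tray's centre along each side), at rest; both released (x of jar in the frame of holder between -0.006 and 0.006 m and y of jar in the frame of holder between -0.006 and 0.006 m and z of jar in the frame of holder below 0.0085 m and angle between jar's own z axis and vertical below 0.08 rad and x of lid_top in the frame of tray_floor between -0.032 and 0.032 m and y of lid_top in the frame of tray_floor between -0.032 and 0.032 m and z of lid_top in the frame of tray_floor between 0.018 and 0.025 m and angle between lid's own z axis and vertical below 0.12 rad and linear speed of each of lid, jar below 0.02 m/s); the robot touches nothing.
It fails at once if the jar is lifted by its lid (height (world z) of jar above 0.02 m and contact force between the fingers and lid above 2 N).
It fails at once if the jar is tipped over (angle between jar's own z axis and vertical above 0.6 rad).
It fails at once if the lid or the jar is dropped (falls freely more than about 2 cm) ((linear speed of lid above 0.65 m/s and contact force between the fingers and lid below 0.05 N and distance between lid and jar above 0.08 m) or (linear speed of jar above 0.65 m/s and contact force between the fingers and jar below 0.05 N)).
It fails at once if a bystander is moved more than 3 cm (distance of any of round_jar, forearm, sanding_block, screwdriver, ball_joint, small_can, rotary_tool from where it was at the start of the episode above 0.03 m).
It also fails if it takes over 58 s, if anything falls off the work surface, if the arm or the gripper's body presses on something with over 40 N, if the wrist force passes 120 N, or if a joint passes its speed limit or range.

## Working session

There is one attempt and no reset: what is moved stays moved. The work goes in short steps, Python scripts to look and compute and a shell command to move; the robot and the scene stay as the last step left them, time stands still between calls to the robot, and variables do not carry over. Pictures are saved under pics/ and viewed, and the job is handed in when it is done.

```bash
ls; mkdir -p pics
python3 - <<'E'
from cell import manip
import cv2
for n in ["scene","side","wrist"]:
    s=manip.observe()
    im=manip.get_image(n)
    cv2.imwrite(f"pics/{n}0.png",cv2.cvtColor(im,cv2.COLOR_RGB2BGR))
    c=manip.get_calibration(n)
    print(n,{k:v.round(4).tolist() for k,v in c.items() if hasattr(v,'round')})
print(s, manip.grip_depth)
E
```

```text
pics
scene {'mtx': [[366.5972, 0.0, 251.0343], [0.0, 366.5972, 194.6638], [0.0, 0.0, 1.0]], 'extrinsics': [[-0.8504, 0.3752, -0.3689, 0.9926], [0.5257, 0.5777, -0.6244, 0.7983], [-0.0211, -0.7249, -0.6885, 0.922], [0.0, 0.0, 0.0, 1.0]]}
side {'mtx': [[488.3571, 0.0, 255.9381], [0.0, 488.3571, 188.2675], [0.0, 0.0, 1.0]], 'extrinsics': [[-0.8525, -0.3946, 0.3429, 0.1058], [-0.5225, 0.6645, -0.5342, 0.7008], [-0.017, -0.6346, -0.7727, 1.0711], [0.0, 0.0, 0.0, 1.0]]}
wrist {'mtx': [[270.2075, 0.0, 258.7935], [0.0, 270.2075, 190.5127], [0.0, 0.0, 1.0]], 'hand_eye': [[-0.0006, -0.9591, -0.283, 0.0766], [1.0, -0.0008, 0.0006, -0.0005], [-0.0008, -0.283, 0.9591, -0.1604], [0.0, 0.0, 0.0, 1.0]]}
{'t': 0.1, 'q': array([ 0.01406332,  0.32173361, -0.07006676,  1.45154389,  0.02261159,
        1.37077728, -0.05687693]), 'qvel': array([ 3.51624131e-04, -2.34683227e-03, -8.20183524e-05, -1.76969554e-03,
        5.73066884e-04, -2.55862859e-03, -6.97276058e-04]), 'joint_torque': array([ 1.37795760e-04, -4.92569017e+01, -4.06077392e-01, -3.13399816e+01,
       -6.42974046e-02,  3.95253638e-02,  6.49213871e-05]), 'ee_pos': array([ 6.49517201e-01, -3.95908016e-05,  2.21585222e-01]), 'orientation': array([[-7.27514739e-05,  9.99998599e-01, -1.67226695e-03],
       [ 9.99999991e-01,  7.25694723e-05, -1.08895644e-04],
       [-1.08774135e-04, -1.67227485e-03, -9.99998596e-01]]), 'ft_force': array([-0.1931217 ,  0.12332086,  0.34180526]), 'wrist_torque': array([ 0.01543567, -0.02521004, -0.02650545]), 'width': 0.99884219376875} 0.0187
```

View pics/scene0.png

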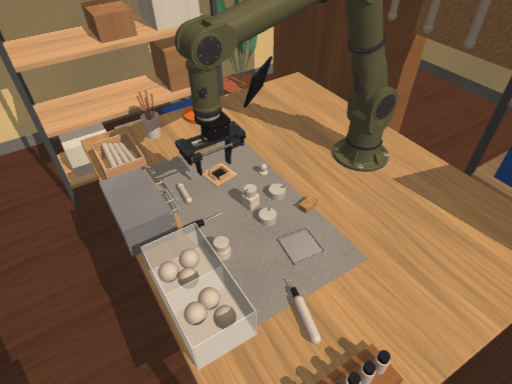

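View pics/side0.png

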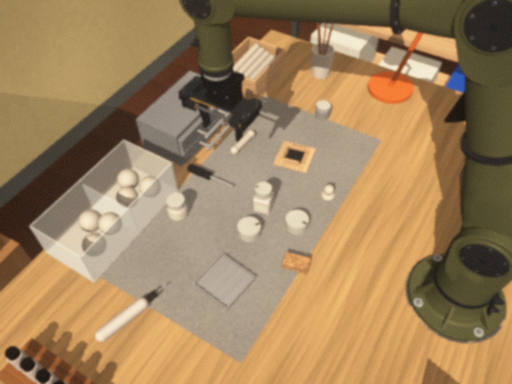

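View pics/wrist0.png

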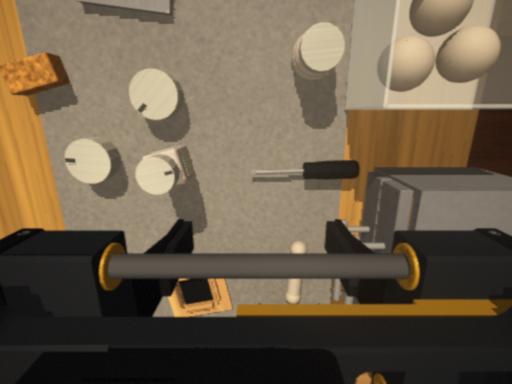

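```bash
cat > h.py <<'E'
from cell import manip
import cv2, numpy as np
def cam(n,s=None):
    c=manip.get_calibration(n)
    K=np.array(c["mtx"])
    if n=="wrist":
        T=np.eye(4);T[:3,:3]=s["orientation"];T[:3,3]=s["ee_pos"]
        return K,T@np.array(c["hand_eye"])
    return K,np.array(c["extrinsics"])
def ray(n,px,z,s=None):
    K,E=cam(n,s)
    d=E[:3,:3]@np.linalg.inv(K)@[px[0],px[1],1]
    o=E[:3,3]
    return (o+d*(z-o[2])/d[2]).round(4)
def proj(n,P,s=None):
    K,E=cam(n,s)
    p=np.linalg.inv(E)@np.append(P,1); q=K@p[:3]; return (q[:2]/q[2]).round(1)
def crop(src,dst,x0,y0,x1,y1,f):
    im=cv2.imread(src)[y0:y1,x0:x1]
    cv2.imwrite(dst,cv2.resize(im,None,fx=f,fy=f,interpolation=cv2.INTER_CUBIC))
def shot(n,name):
    s=manip.observe(); im=manip.get_image(n)
    cv2.imwrite(f"pics/{name}.png",cv2.cvtColor(im,cv2.COLOR_RGB2BGR)); return s
E
python3 - <<'E'
from h import *
crop("pics/wrist0.png","pics/wc0.png",50,50,250,200,4)
crop("pics/side0.png","pics/sc0.png",190,130,350,310,3)
crop("pics/scene0.png","pics/scc0.png",190,150,340,270,5)
E
```

```text
(no output)
```

View pics/wc0.png

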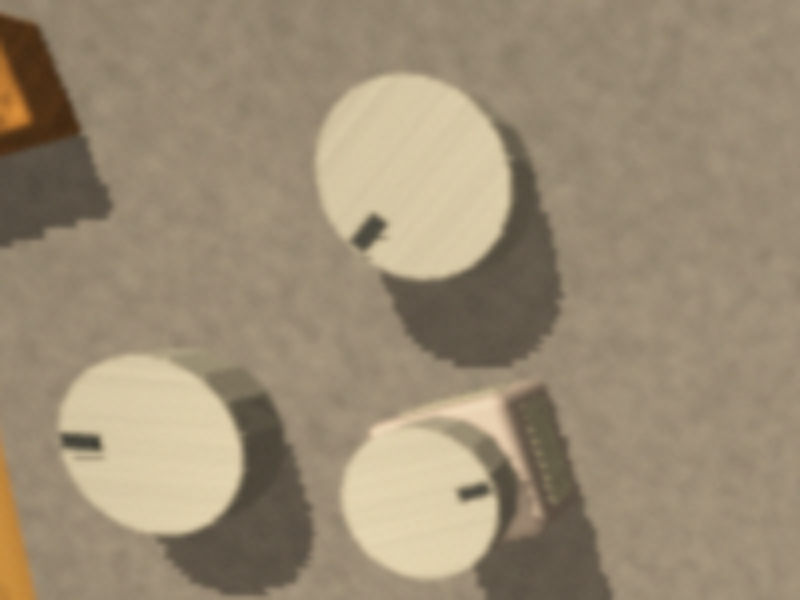

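View pics/sc0.png

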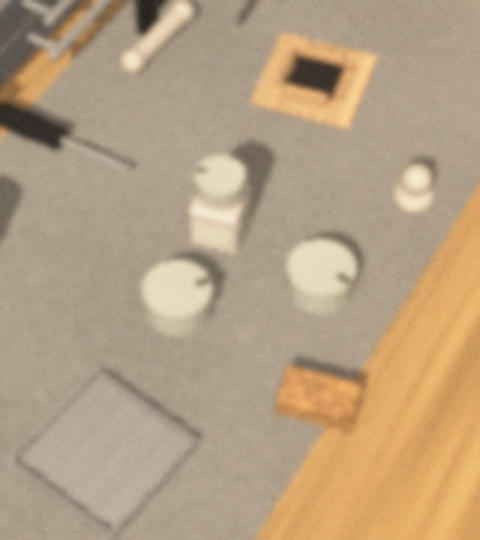

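View pics/scc0.png

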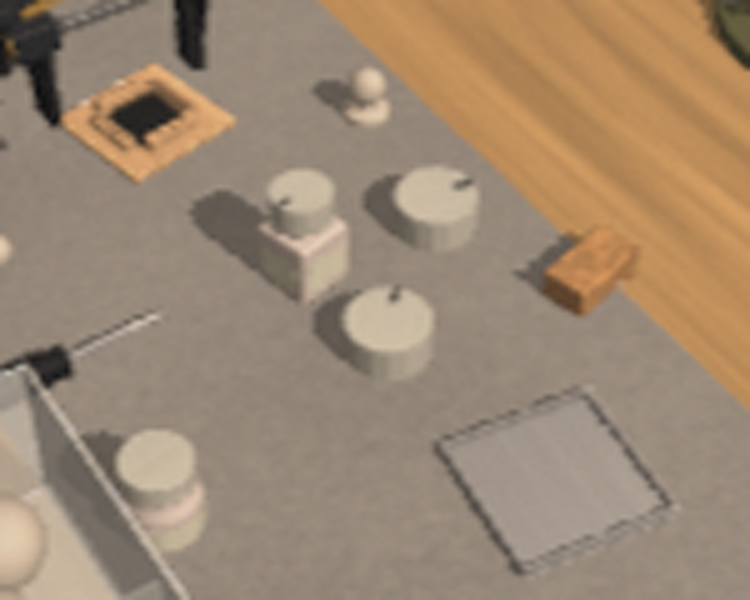

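Run:
```python
from h import *
s=manip.observe()
w=lambda x,y:(50+x/4,50+y/4); sd=lambda x,y:(190+x/3,130+y/3); sc=lambda x,y:(190+x/5,150+y/5)
print("lid w",ray("wrist",w(420,502),.082,s),"mark",ray("wrist",w(473,492),.0825,s))
print("lid side",ray("side",sd(221,177),.082),"mark",ray("side",sd(201,170),.082))
print("lid scene",ray("scene",sc(301,194),.082),"mark",ray("scene",sc(282,203),.082))
print("jar shoulder w",[ray("wrist",w(*p),.052,s) for p in [(370,430),(510,390),(545,525)]])
print("jar side bottom",ray("side",sd(237,253),0),ray("side",sd(191,240),0))
print("holder side",[ray("side",sd(*p),.006) for p in [(284,33),(378,55),(348,128),(251,102)]])
print("holder scene",[ray("scene",sc(*p),.006) for p in [(155,65),(237,120),(142,182),(60,120)]])
print("holder wrist",[ray("wrist",p,.006,s) for p in [(168,279),(228,277),(231,312),(170,318)]])
print("tray side",[ray("side",sd(*p),.010) for p in [(104,368),(202,435),(115,530),(17,458)]])
print("tray scene",[ray("scene",sc(*p),.010) for p in [(587,386),(675,508),(522,574),(435,443)]])
for n,p,z in [("biglid1",(413,176),.03),("biglid2",(151,443),.03)]: print(n,ray("wrist",w(*p),z,s))
print("balljoint",ray("side",sd(414,200),0),"screw tip",ray("side",sd(133,165),0),"can/round",ray("side",(178,215),0),ray("wrist",(312,60),.0,s))
```

```text
lid w [0.5308 0.0059 0.082 ] mark [0.5464 0.009  0.0825]
lid side [0.5261 0.0086 0.082 ] mark [0.5452 0.0108 0.082 ]
lid scene [0.5297 0.0105 0.082 ] mark [0.5452 0.0111 0.082 ]
jar shoulder w [array([0.5061, 0.0216, 0.052 ]), array([0.5502, 0.0338, 0.052 ]), array([ 0.5576, -0.0086,  0.052 ])]
jar side bottom [0.5027 0.0202 0.    ] [0.5462 0.029  0.    ]
holder side [array([ 0.6007, -0.2403,  0.006 ]), array([ 0.5041, -0.2612,  0.006 ]), array([ 0.4845, -0.1594,  0.006 ]), array([ 0.5819, -0.141 ,  0.006 ])]
holder scene [array([ 0.5059, -0.2544,  0.006 ]), array([ 0.485 , -0.1597,  0.006 ]), array([ 0.5803, -0.1367,  0.006 ]), array([ 0.6001, -0.2348,  0.006 ])]
holder wrist [array([ 0.503 , -0.1826,  0.006 ]), array([ 0.5996, -0.1789,  0.006 ]), array([ 0.6024, -0.2463,  0.006 ]), array([ 0.4992, -0.2585,  0.006 ])]
tray side [array([0.5344, 0.1882, 0.01  ]), array([0.4298, 0.2002, 0.01  ]), array([0.4445, 0.3068, 0.01  ]), array([0.5475, 0.2953, 0.01  ])]
tray scene [array([0.4301, 0.2045, 0.01  ]), array([0.4465, 0.313 , 0.01  ]), array([0.5554, 0.3018, 0.01  ]), array([0.5416, 0.1903, 0.01  ])]
biglid1 [0.5194 0.0965 0.03  ]
biglid2 [0.4239 0.0136 0.03  ]
balljoint [ 0.3924 -0.1167  0.    ] screw tip [ 0.6405 -0.0186  0.    ] can/round [0.7146 0.149  0.    ] [0.7178 0.1394 0.    ]
```

```bash
python3 -m creep '{"dp": [[-40,2,-10],[-80,5,-25],[-121,8,-40],[-121,8,-40],[-121,8,-40]], "rot": [[0,0,6],[0,0,12],[0,0,12],[0,0,12],[0,0,12]]}' 80 15
python3 - <<'E'
from h import *
s=shot("wrist","w1"); print(s['ee_pos'],s['orientation'].round(3).tolist(),s['q'].round(2)); crop("pics/w1.png","pics/w1c.png",130,80,390,275,3)
E
```

```text
t: 0.65
ee_pos: [0.5279, 0.0079, 0.1821]
orientation: [[-0.208, 0.978, -0.001], [0.978, 0.208, -0.0], [-0.0, -0.001, -1.0]]
ft_force: [1.2, 0.8, 1.2]
width: 0.92
[0.52789874 0.00791447 0.18206782] [[-0.208, 0.978, -0.001], [0.978, 0.208, -0.0], [-0.0, -0.001, -1.0]] [ 0.04  0.09 -0.11  1.8   0.01  1.25  0.13]
```

View pics/w1c.png

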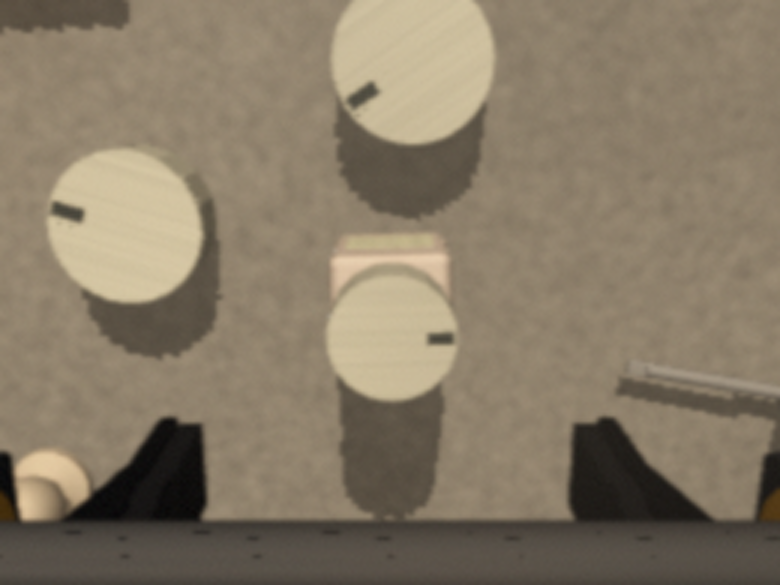

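Run:
```python
from h import *
s=manip.observe()
w=lambda x,y:(130+x/3,80+y/3)
print(ray("wrist",w(392.5,338),.082,s), ray("wrist",w(441,339),.082,s))
a,b=ray("wrist",w(331,254),.052,s),ray("wrist",w(450,253),.052,s);d=b-a;print(a,b,np.hypot(*d[:2]),np.degrees(np.arctan2(d[1],d[0])))
y=np.radians(12);print((a+b)/2+.023*np.array([np.sin(y),-np.cos(y),0]))
```

```text
[0.5318 0.0055 0.082 ] [0.5479 0.0086 0.082 ]
[0.5054 0.0233 0.052 ] [0.5477 0.0327 0.052 ] 0.043331858949276575 12.52880770915151
[0.53133197 0.00550261 0.052     ]
```

```bash
python3 -m creep '{"dp": [[3.5,-2.5,-20],[3.5,-2.5,-55],[3.5,-2.5,-95],[3.5,-2.5,-130],[3.5,-2.5,-150]], "rot": [[0,0,0],[0,0,0],[0,0,0],[0,0,0],[0,0,0]]}' 76 25; python3 -m creep '{"dp": [[0,0,-7],[0,0,-12],[0,0,-12]], "rot": [[0,0,0],[0,0,0],[0,0,0]]}'
```

```text
t: 1.2
ee_pos: [0.533, 0.0054, 0.0303]
orientation: [[-0.208, 0.978, -0.002], [0.978, 0.208, 0.0], [0.0, -0.001, -1.0]]
ft_force: [-0.5, 1.1, -0.1]
width: 0.874
t: 1.5
ee_pos: [0.5338, 0.0055, 0.0212]
orientation: [[-0.208, 0.978, 0.002], [0.978, 0.208, 0.0], [-0.0, 0.002, -1.0]]
ft_force: [-0.4, 0.4, 0.2]
width: 0.871
```

```bash
python3 -m creep '{"dp": [[-2,0,-2],[-2,0,-2],[-2,0,-2],[-2,0,-2],[-2,0,-2]], "rot": [[0,0,0],[0,0,0],[0,0,0],[0,0,0],[0,0,0]]}' 40 25; python3 -m creep '{"dp": [[0,0,0],[0,0,0],[0,0,0],[0,0,0]], "rot": [[0,0,0],[0,0,0],[0,0,0],[0,0,0]]}'
python3 - <<'E'
from h import *
s=shot("wrist","w2"); shot("side","s2");crop("pics/s2.png","pics/s2c.png",170,80,370,280,3)
E
```

```text
t: 2.0
ee_pos: [0.5304, 0.0054, 0.019]
orientation: [[-0.208, 0.978, -0.0], [0.978, 0.208, -0.0], [-0.0, -0.0, -1.0]]
ft_force: [-0.2, 0.9, 2.5]
width: 0.529
t: 2.4
ee_pos: [0.5304, 0.0054, 0.0189]
orientation: [[-0.208, 0.978, -0.0], [0.978, 0.208, -0.0], [-0.0, -0.0, -1.0]]
ft_force: [-3.2, -0.8, 6.1]
width: 0.524
```

View pics/w2.png

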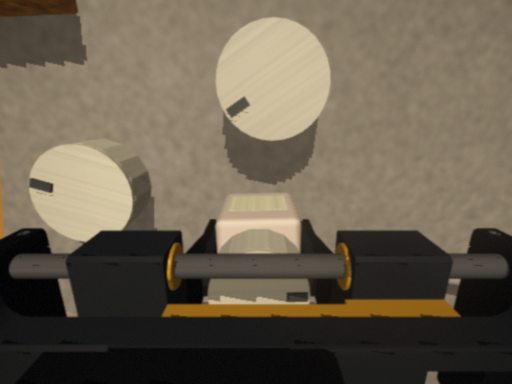

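View pics/s2c.png

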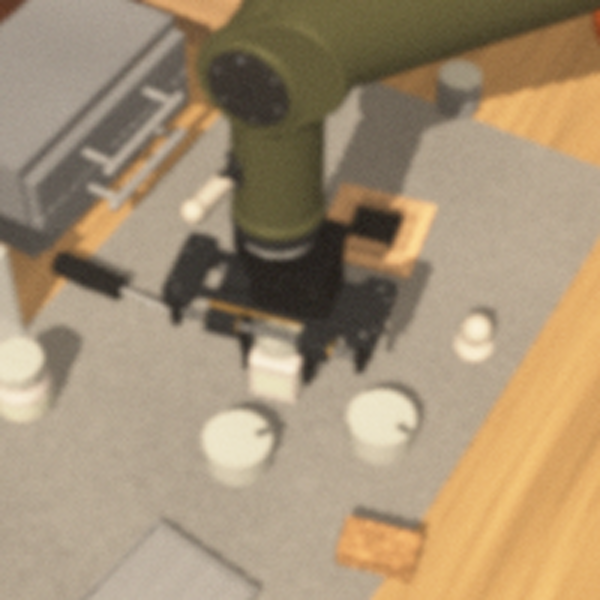

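```bash
python3 -m creep '{"dp": [[0,0,5],[0,0,15],[0,0,35],[0,0,60],[0,0,60]], "rot": [[0,0,0],[0,0,0],[0,0,0],[0,0,0],[0,0,0]]}'; python3 -m creep '{"dp": [[0,-30,0],[3,-75,0],[5,-120,0],[5,-130,0],[5,-130,0]], "rot": [[0,0,0],[0,0,0],[0,0,0],[0,0,0],[0,0,0]]}'
python3 - <<'E'
from h import *
s=shot("scene","c3"); shot("side","s3");crop("pics/s3.png","pics/s3c.png",190,80,390,280,3);crop("pics/c3.png","pics/c3c.png",140,100,320,230,4)
E
```

```text
t: 3.0
ee_pos: [0.5335, 0.0056, 0.082]
orientation: [[-0.208, 0.978, 0.007], [0.978, 0.208, 0.0], [-0.001, 0.007, -1.0]]
ft_force: [1.1, -1.1, -4.9]
width: 0.528
t: 3.5
ee_pos: [0.5344, -0.1276, 0.0773]
orientation: [[-0.203, 0.979, -0.002], [0.979, 0.203, -0.001], [-0.0, -0.002, -1.0]]
ft_force: [0.0, 0.6, -3.8]
width: 0.526
```

View pics/c3c.png

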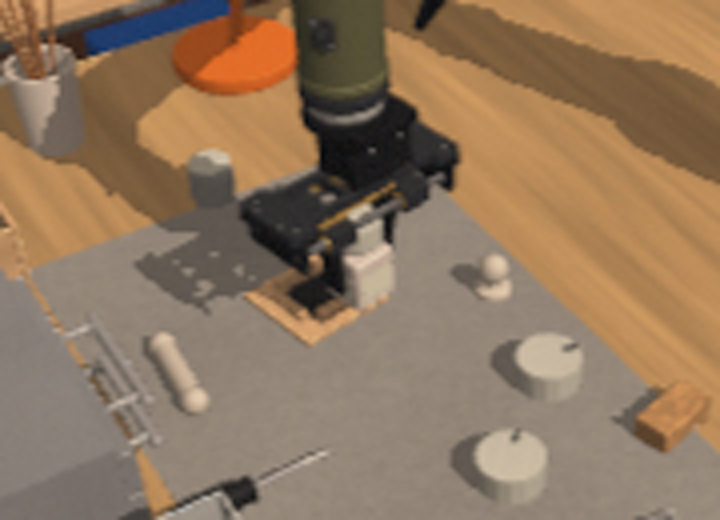

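View pics/s3c.png

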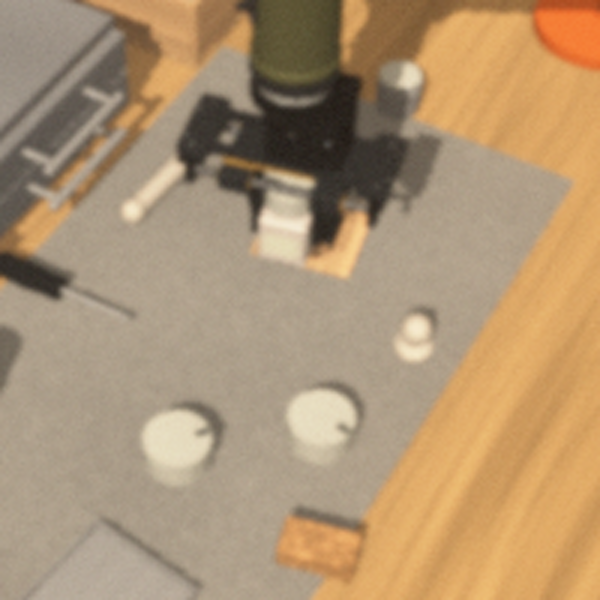

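Run:
```python
from h import *
print(ray("side",(323,113),.02),ray("scene",(140+212/4,100+180/4),.02),"pencup",ray("scene",(140+50/4,100+130/4),.03),"forearm",ray("side",(245,142),.01))
```

```text
[ 0.5507 -0.3988  0.02  ] [ 0.5545 -0.4094  0.02  ] pencup [ 0.6677 -0.5776  0.03  ] forearm [ 0.7009 -0.1716  0.01  ]
```

```bash
python3 -m creep '{"dp": [[0,-40,40],[0,-85,60],[0,-130,60],[0,-165,60],[0,-165,60]], "rot": [[0,0,0],[0,0,0],[0,0,0],[0,0,0],[0,0,0]]}'; python3 -m creep '{"dp": [[0,0,0],[0,0,0]], "rot": [[0,0,0],[0,0,0]]}'
python3 - <<'E'
from h import *
s=shot("wrist","w4"); crop("pics/w4.png","pics/w4c.png",130,0,390,195,3)
print(s['ee_pos'],s['orientation'].round(3).tolist())
E
```

```text
t: 4.1
ee_pos: [0.5341, -0.2951, 0.1384]
orientation: [[-0.202, 0.979, -0.001], [0.979, 0.202, -0.004], [-0.004, -0.001, -1.0]]
ft_force: [-1.3, -0.4, -4.5]
width: 0.528
t: 4.3
ee_pos: [0.5364, -0.2861, 0.1379]
orientation: [[-0.212, 0.977, -0.0], [0.977, 0.212, 0.002], [0.002, 0.0, -1.0]]
ft_force: [0.2, 0.5, -4.3]
width: 0.529
[ 0.53637801 -0.2860867   0.13785482] [[-0.212, 0.977, -0.0], [0.977, 0.212, 0.002], [0.002, 0.0, -1.0]]
```

View pics/w4c.png

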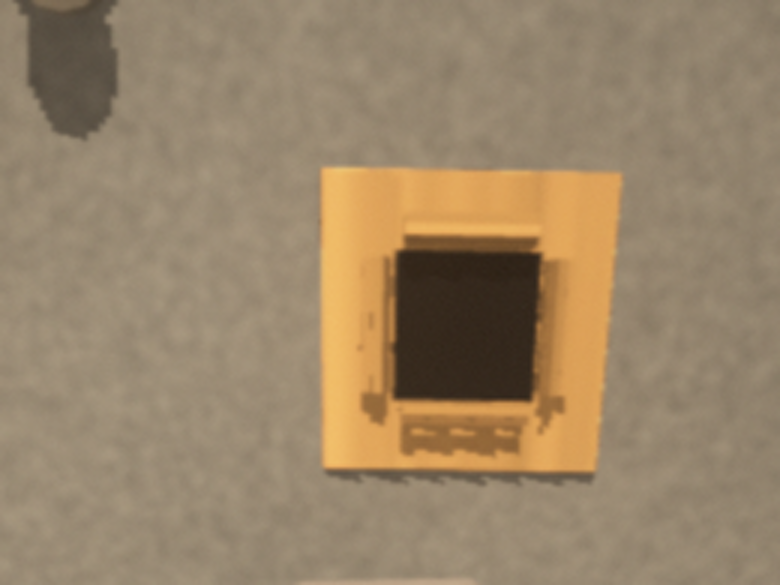

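Run:
```python
from h import *
s=manip.observe(); print(s['ee_pos'])
w=lambda x,y:(130+x/3,0+y/3)
c=np.array([ray("wrist",w(*p),.006,s) for p in [(321,168),(622,174),(597,471),(324,468)]]);print(c)
print(c.mean(0))
for i in range(4):
    d=c[(i+1)%4]-c[i]; print(np.hypot(*d[:2]).round(4),np.degrees(np.arctan2(d[1],d[0])).round(1))
r=np.array([ray("wrist",w(*p),.006,s) for p in [(397,252),(541,252),(533,400),(394,400)]]);print(r.mean(0))
```

```text
[ 0.53641389 -0.28623634  0.13803199]
[[ 0.4877 -0.1651  0.006 ]
 [ 0.5848 -0.1459  0.006 ]
 [ 0.6046 -0.2422  0.006 ]
 [ 0.5075 -0.262   0.006 ]]
[ 0.54615 -0.2038   0.006  ]
0.099 11.2
0.0983 -78.4
0.0991 -168.5
0.0989 101.5
[ 0.546325 -0.203825  0.006   ]
```

```bash
python3 -m creep '{"dp": [[4,30,0],[8,60,-20],[10,83,-40],[10,83,-50],[10,83,-50]], "rot": [[0,0,0],[0,0,-0.5],[0,0,-0.5],[0,0,-0.5],[0,0,-0.5]]}'; python3 -m creep '{"dp": [[0,0,0],[0,0,0],[0,0,0],[0,0,0]], "rot": [[0,0,0],[0,0,0],[0,0,0],[0,0,0]]}'
```

```text
t: 4.85
ee_pos: [0.5446, -0.2038, 0.0868]
orientation: [[-0.204, 0.979, -0.003], [0.979, 0.204, 0.001], [0.002, -0.003, -1.0]]
ft_force: [-0.6, -0.2, -3.5]
width: 0.528
t: 5.25
ee_pos: [0.5458, -0.2073, 0.0892]
orientation: [[-0.198, 0.98, 0.001], [0.98, 0.198, -0.0], [-0.001, 0.001, -1.0]]
ft_force: [-0.7, 0.0, -3.4]
width: 0.528
```

```bash
python3 -m creep '{"dp": [[0.5,3.5,-15],[0.5,3.5,-35],[0.5,3.5,-43],[0.5,3.5,-43],[0.5,3.5,-43]], "rot": [[0,0,0],[0,0,0],[0,0,0],[0,0,0],[0,0,0]]}';  python3 -m creep '{"dp": [[0,0,0],[0,0,0]], "rot": [[0,0,0],[0,0,0]]}'
python3 - <<'E'
from h import *
shot("wrist","w5"); shot("side","s5"); crop("pics/s5.png","pics/s5c.png",230,100,350,220,5)
E
```

```text
t: 5.75
ee_pos: [0.5461, -0.2031, 0.0456]
orientation: [[-0.199, 0.98, -0.0], [0.98, 0.199, -0.0], [-0.0, -0.0, -1.0]]
ft_force: [-0.5, -1.0, -4.0]
width: 0.529
t: 5.95
ee_pos: [0.5467, -0.2033, 0.0465]
orientation: [[-0.199, 0.98, 0.002], [0.98, 0.199, -0.001], [-0.001, 0.002, -1.0]]
ft_force: [0.3, -0.0, -3.5]
width: 0.528
```

View pics/s5c.png

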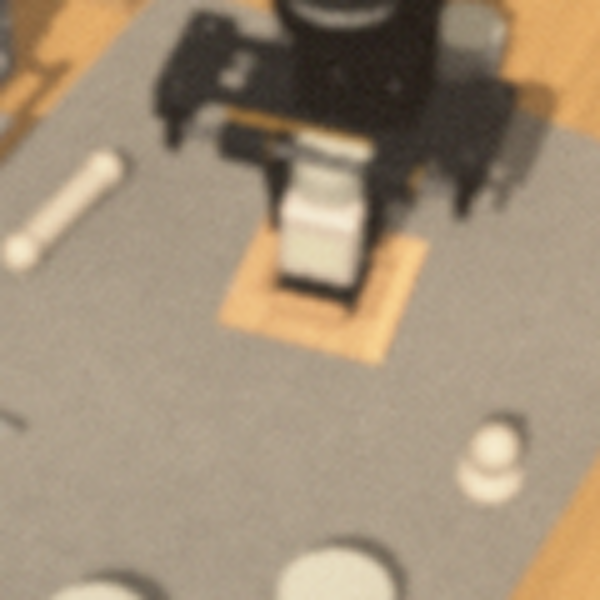

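View pics/w5.png

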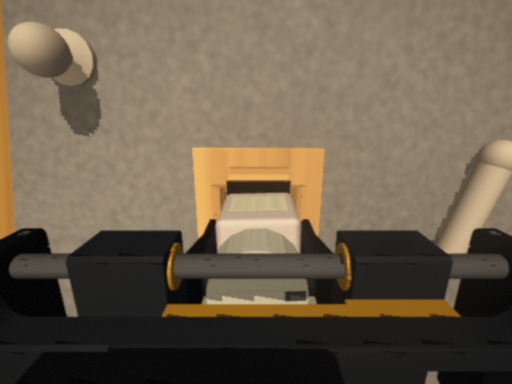

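```bash
python3 -m creep '{"dp": [[-0.3,-0.3,-6],[-0.3,-0.3,-11],[-0.3,-0.3,-15],[-0.3,-0.3,-18],[-0.3,-0.3,-20]], "rot": [[0,0,0],[0,0,0],[0,0,0],[0,0,0],[0,0,0]]}';  python3 -m creep '{"dp": [[0,0,0],[0,0,0],[0,0,0]], "rot": [[0,0,0],[0,0,0],[0,0,0]]}'
```

```text
t: 6.55
ee_pos: [0.5455, -0.2032, 0.025]
orientation: [[-0.199, 0.98, -0.001], [0.98, 0.199, 0.0], [0.0, -0.001, -1.0]]
ft_force: [-1.3, -0.4, -4.0]
width: 0.531
t: 6.85
ee_pos: [0.5458, -0.2034, 0.0257]
orientation: [[-0.199, 0.98, 0.0], [0.98, 0.199, -0.0], [-0.0, 0.0, -1.0]]
ft_force: [-0.1, -0.3, -3.5]
width: 0.529
```

```bash
python3 -m creep '{"dp": [[0,0,-0.7],[0,0,-1.5],[0,0,-1.5],[0,0,-1.5]], "rot": [[0,0,0],[0,0,0],[0,0,0],[0,0,0]]}'
```

```text
t: 7.25
ee_pos: [0.5459, -0.2034, 0.0249]
orientation: [[-0.199, 0.98, 0.001], [0.98, 0.199, -0.0], [-0.0, 0.0, -1.0]]
ft_force: [-2.7, 1.8, 5.1]
width: 0.527
```

```bash
python3 -m creep '{"dp": [[0,0,0],[0,0,0],[0,0,0],[0,0,0],[0,0,0]], "rot": [[0,0,0],[0,0,0],[0,0,0],[0,0,0],[0,0,0]]}' 72; python3 -m creep '{"dp": [[0,0,15],[0,0,50],[0,0,95],[0,0,120],[0,0,120]], "rot": [[0,0,0],[0,0,0],[0,0,0],[0,0,0],[0,0,0]]}';  python3 -m creep '{"dp": [[0,0,0],[0,0,0],[0,0,0],[0,0,0]], "rot": [[0,0,0],[0,0,0],[0,0,0],[0,0,0]]}'
python3 - <<'E'
from h import *
s=shot("wrist","w6");print(s['ee_pos']); crop("pics/w6.png","pics/w6c.png",160,80,360,230,4)
E
```

```text
t: 7.75
ee_pos: [0.5458, -0.2034, 0.024]
orientation: [[-0.199, 0.98, 0.0], [0.98, 0.199, -0.0], [-0.0, 0.0, -1.0]]
ft_force: [-0.5, 0.2, 0.0]
width: 0.808
t: 8.25
ee_pos: [0.549, -0.2045, 0.1504]
orientation: [[-0.199, 0.98, 0.01], [0.98, 0.199, -0.003], [-0.005, 0.009, -1.0]]
ft_force: [-0.1, 0.4, 1.3]
width: 0.827
t: 8.65
ee_pos: [0.545, -0.2031, 0.1428]
orientation: [[-0.199, 0.98, -0.002], [0.98, 0.199, 0.001], [0.001, -0.002, -1.0]]
ft_force: [0.7, -0.3, 0.3]
width: 0.827
[ 0.54500267 -0.20307187  0.14283999]
```

View pics/w6c.png

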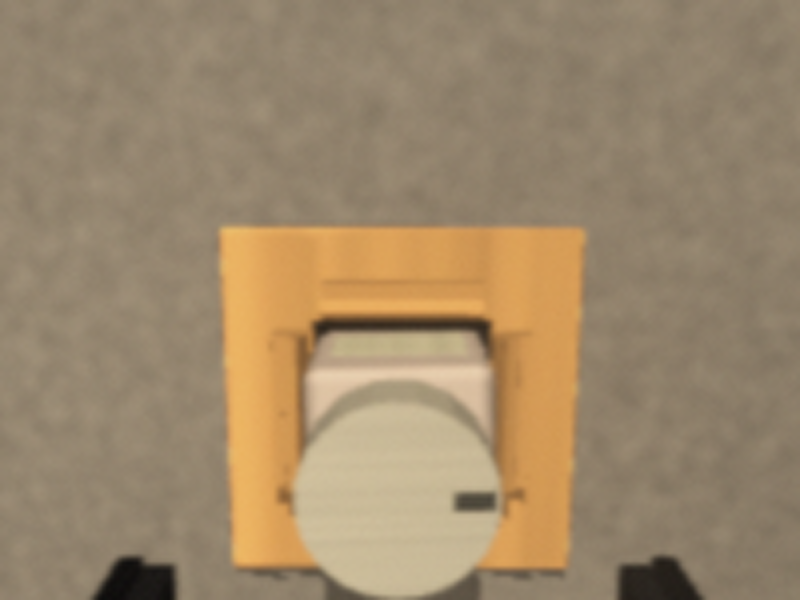

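Run:
```python
from h import *
s=manip.observe()
w=lambda x,y:(160+x/4,80+y/4)
print(ray("wrist",w(398,498),.088,s),ray("wrist",w(474,501),.088,s))
a,b=ray("wrist",w(294,498),.088,s),ray("wrist",w(502,498),.088,s);print(np.linalg.norm(a-b))
print(s['q'].round(3),s['ee_pos'])
```

```text
[ 0.5449 -0.2023  0.088 ] [ 0.5608 -0.1998  0.088 ]
0.04389122919217464
[ 0.279  0.229  0.036  1.728 -0.009  1.186  0.519] [ 0.54516242 -0.20312874  0.14303819]
```

```bash
python3 -m creep '{"dp": [[0,0,-5],[0,0,-10],[0.3,0.5,-20],[0.3,0.5,-30],[0.3,0.5,-40]], "rot": [[0,0,-8],[0,0,-16],[0,0,-24],[0,0,-32],[0,0,-40]]}' 66; python3 -m creep '{"dp": [[0,0,-10],[0,0,-22],[0,0,-30],[0,0,-33],[0,0,-33]], "rot": [[0,0,-5],[0,0,-5],[0,0,-5],[0,0,-5],[0,0,-5]]}';  python3 -m creep '{"dp": [[0,0,0],[0,0,0],[0,0,0]], "rot": [[0,0,0],[0,0,0],[0,0,0]]}'
```

```text
t: 9.2
ee_pos: [0.5458, -0.2027, 0.1032]
orientation: [[0.482, 0.876, -0.001], [0.876, -0.482, 0.0], [-0.0, -0.001, -1.0]]
ft_force: [-0.1, 0.6, 0.2]
width: 0.761
t: 9.7
ee_pos: [0.5457, -0.2027, 0.0705]
orientation: [[0.551, 0.834, -0.001], [0.834, -0.551, 0.0], [-0.0, -0.001, -1.0]]
ft_force: [0.9, -0.5, 0.3]
width: 0.759
t: 10.0
ee_pos: [0.5463, -0.203, 0.0716]
orientation: [[0.552, 0.834, 0.001], [0.834, -0.552, -0.0], [0.0, 0.001, -1.0]]
ft_force: [-0.5, -0.6, -0.2]
width: 0.763
```

```bash
python3 -m creep '{"dp": [[-0.7,0.3,-2.5],[-0.7,0.3,-2.5],[-0.7,0.3,-2.5],[-0.7,0.3,-2.5]], "rot": [[0,0,0],[0,0,0],[0,0,0],[0,0,0]]}';python3 -m creep '{"dp": [[0,0,0],[0,0,0],[0,0,0],[0,0,0],[0,0,0]], "rot": [[0,0,0],[0,0,0],[0,0,0],[0,0,0],[0,0,0]]}' 36 55;python3 -m creep '{"dp": [[0,0,0],[0,0,0],[0,0,0]], "rot": [[0,0,0],[0,0,0],[0,0,0]]}'
```

```text
t: 10.4
ee_pos: [0.5453, -0.2025, 0.0686]
orientation: [[0.552, 0.834, 0.0], [0.834, -0.552, -0.0], [-0.0, 0.0, -1.0]]
ft_force: [-0.4, 0.1, 0.7]
width: 0.756
t: 10.9
ee_pos: [0.5453, -0.2025, 0.0686]
orientation: [[0.552, 0.834, 0.0], [0.834, -0.552, -0.0], [-0.0, 0.0, -1.0]]
ft_force: [0.3, -0.6, 0.4]
width: 0.495
t: 11.2
ee_pos: [0.5453, -0.2025, 0.0686]
orientation: [[0.552, 0.834, 0.0], [0.834, -0.552, -0.0], [-0.0, 0.0, -1.0]]
ft_force: [-0.4, 0.3, -0.7]
width: 0.497
```

```bash
python3 -m creep '{"dp": [[0,0,0],[0,0,0],[0,0,0],[0,0,0],[0,0,0]], "rot": [[0,0,8.5],[0,0,17],[0,0,25.5],[0,0,34],[0,0,36]]}';python3 -m creep '{"dp": [[0,0,0],[0,0,0]], "rot": [[0,0,0],[0,0,0]]}'
python3 - <<'E'
from h import *
print(manip.observe()['wrist_torque'])
shot("side","s7"); crop("pics/s7.png","pics/s7c.png",230,100,350,220,5)
shot("wrist","w7")
E
```

```text
t: 11.7
ee_pos: [0.5458, -0.2026, 0.069]
orientation: [[-0.047, 0.999, 0.001], [0.999, 0.047, 0.0], [-0.0, 0.001, -1.0]]
ft_force: [0.5, 1.1, 1.5]
width: 0.499
t: 11.9
ee_pos: [0.5461, -0.2021, 0.069]
orientation: [[-0.043, 0.999, 0.002], [0.999, 0.043, 0.0], [0.0, 0.002, -1.0]]
ft_force: [1.6, 2.4, 2.2]
width: 0.498
[ 0.26493971 -0.31384333  0.01272665]
```

View pics/s7c.png

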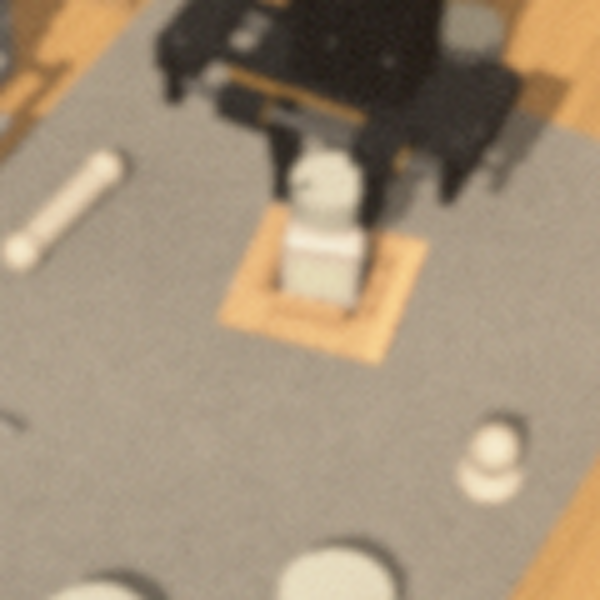

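View pics/w7.png

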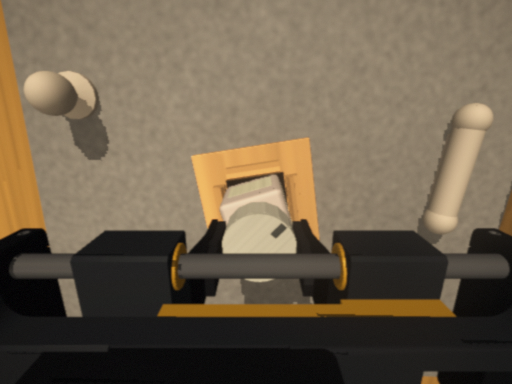

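Run:
```python
from h import *
s=manip.observe()
m=ray("wrist",(279,230.5),.0885,s); d=m[:2]-np.array([.5455,-.2025]); print(m,np.linalg.norm(d),np.degrees(np.arctan2(d[1],d[0]))-11.5)
for a in (20,30,36,40):
    t=np.radians(a+11.5); print(a,proj("wrist",[.5455+.0165*np.cos(t),-.2025+.0165*np.sin(t),.0885],s))
print(proj("wrist",[.5455,-.2025,.088],s))
```

```text
[ 0.5566 -0.1903  0.0885] 0.016493938280471417 36.20294403781475
20 [283.7 236.4]
30 [281.  232.6]
36 [279.  230.5]
40 [277.5 229.3]
[258.5 248.6]
```

```bash
python3 -m creep '{"dp": [[0,0,0],[0,0,0],[0,0,0],[0,0,0],[0,0,0]], "rot": [[0,0,7.5],[0,0,15],[0,0,22.5],[0,0,30],[0,0,37.5]]}' - 30;python3 -m creep '{"dp": [[0,0,0],[0,0,0],[0,0,0],[0,0,0],[0,0,0]], "rot": [[0,0,7.5],[0,0,15],[0,0,22.5],[0,0,30],[0,0,36]]}';python3 -m creep '{"dp": [[0,0,0],[0,0,0],[0,0,0]], "rot": [[0,0,0],[0,0,0],[0,0,0]]}'
python3 - <<'E'
from h import *
s=shot("wrist","w8"); print(s['wrist_torque'],s['q'].round(2))
for a in (90,100,110,115):
    t=np.radians(a+11.5); print(a,proj("wrist",[.5455+.0165*np.cos(t),-.2025+.0165*np.sin(t),.0885],s))
E
```

```text
t: 12.5
ee_pos: [0.5453, -0.2029, 0.0686]
orientation: [[-0.646, 0.763, 0.0], [0.763, 0.646, -0.001], [-0.0, -0.0, -1.0]]
ft_force: [-0.3, 0.6, 0.9]
width: 0.498
t: 13.0
ee_pos: [0.5451, -0.203, 0.0686]
orientation: [[-0.971, 0.238, -0.0], [0.238, 0.971, -0.001], [0.0, -0.001, -1.0]]
ft_force: [0.7, 0.3, 2.5]
width: 0.502
t: 13.3
ee_pos: [0.5451, -0.2029, 0.0686]
orientation: [[-0.97, 0.244, -0.0], [0.244, 0.97, -0.0], [0.0, -0.001, -1.0]]
ft_force: [-0.2, -0.4, 2.9]
width: 0.501
[ 0.0054203  -0.02383319 -0.01025701] [ 0.44  0.31 -0.15  1.8   0.05  1.04  1.6 ]
90 [288.  239.9]
100 [285.6 236. ]
110 [282.4 232.5]
115 [280.5 231. ]
```

View pics/w8.png

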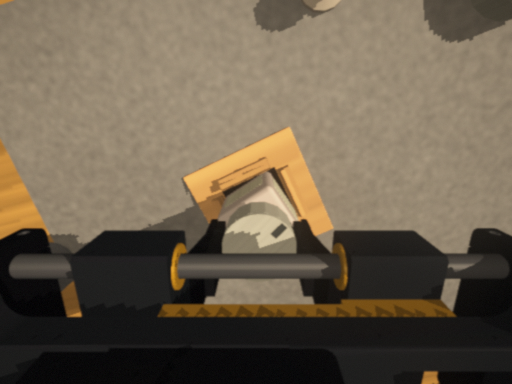

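```bash
python3 -m creep '{"dp": [[0,0,2],[0,0,5],[0,0,8],[0,0,12],[0,0,12]], "rot": [[0,0,0],[0,0,0],[0,0,0],[0,0,0],[0,0,0]]}'
python3 - <<'E'
from h import *
shot("side","s9"); crop("pics/s9.png","pics/s9c.png",230,100,350,220,5)
E
```

```text
t: 13.85
ee_pos: [0.5457, -0.2026, 0.0813]
orientation: [[-0.97, 0.242, 0.001], [0.242, 0.97, -0.0], [-0.001, -0.0, -1.0]]
ft_force: [-0.6, 0.7, 0.3]
width: 0.5
```

View pics/s9c.png

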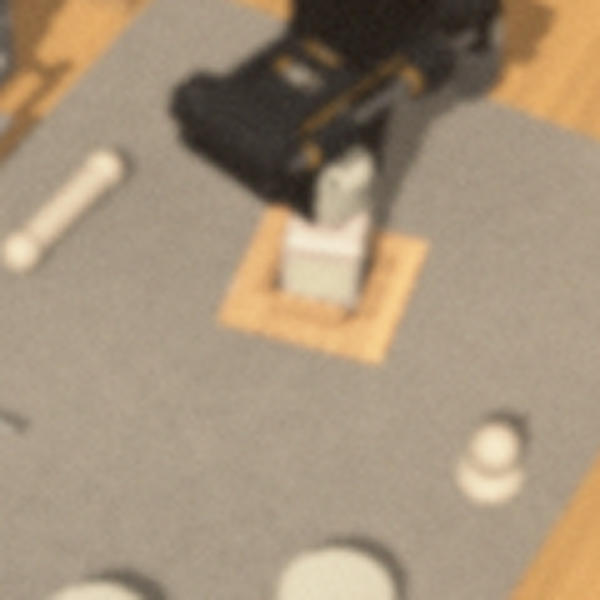

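```bash
python3 -m creep '{"dp": [[0,0,10],[0,0,25],[0,0,50],[0,0,80],[0,0,100]], "rot": [[0,0,0],[0,0,0],[0,0,0],[0,0,0],[0,0,0]]}'; python3 -m creep '{"dp": [[5,30,5],[10,70,5],[15,115,5],[20,160,5],[25,205,5]], "rot": [[0,0,0],[0,0,0],[0,0,0],[0,0,0],[0,0,0]]}';python3 -m creep '{"dp": [[5,45,0],[10,90,0],[15,135,0],[17,180,0],[17,220,0]], "rot": [[0,0,2],[0,0,4],[0,0,6],[0,0,7],[0,0,7]]}';python3 -m creep '{"dp": [[0,10,0],[0,10,0],[0,10,0],[0,10,0]], "rot": [[0,0,0],[0,0,0],[0,0,0],[0,0,0]]}'
python3 - <<'E'
from h import *
s=shot("wrist","w10"); print(s['ee_pos'],s['orientation'].round(3).tolist(),s['q'].round(2))
E
```

```text
t: 14.4
ee_pos: [0.5464, -0.2028, 0.1843]
orientation: [[-0.97, 0.242, 0.004], [0.242, 0.97, -0.001], [-0.004, -0.0, -1.0]]
ft_force: [-0.2, -0.5, 0.2]
width: 0.499
t: 14.9
ee_pos: [0.5707, 0.0041, 0.1874]
orientation: [[-0.97, 0.242, 0.002], [0.242, 0.97, -0.0], [-0.002, 0.0, -1.0]]
ft_force: [1.5, -0.8, -1.3]
width: 0.5
t: 15.4
ee_pos: [0.5875, 0.225, 0.1873]
orientation: [[-0.993, 0.121, 0.002], [0.121, 0.993, 0.001], [-0.002, 0.001, -1.0]]
ft_force: [0.6, 0.8, -0.4]
width: 0.503
t: 15.8
ee_pos: [0.5882, 0.2296, 0.1859]
orientation: [[-0.992, 0.125, 0.001], [0.125, 0.992, -0.001], [-0.001, -0.001, -1.0]]
ft_force: [0.2, -1.2, -1.1]
width: 0.503
[0.58816737 0.22964802 0.18591691] [[-0.992, 0.125, 0.001], [0.125, 0.992, -0.001], [-0.001, -0.001, -1.0]] [-0.07  0.33 -0.42  1.54  0.14  1.3   0.93]
```

View pics/w10.png

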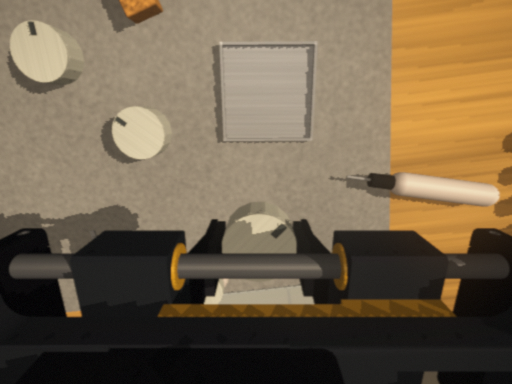

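Run:
```python
from h import *
s=manip.observe()
c=np.array([ray("wrist",p,.01,s) for p in [(220,42),(316,42),(313,142),(221,142)]]);print(c,c.mean(0))
for i in range(4):
    d=c[(i+1)%4]-c[i]; print(np.hypot(*d[:2]).round(4),np.degrees(np.arctan2(d[1],d[0])).round(1))
print(s['ee_pos'])
print("rotary tip",ray("wrist",(332,179),.015,s))
```

```text
[[0.4325 0.2046 0.01  ]
 [0.446  0.3109 0.01  ]
 [0.556  0.2999 0.01  ]
 [0.5417 0.1875 0.01  ]] [0.49405  0.250725 0.01    ]
0.1072 82.8
0.1105 -5.7
0.1133 -97.3
0.1105 171.1
[0.58809347 0.22982474 0.18585983]
rotary tip [0.6046 0.3196 0.015 ]
```

```bash
python3 -m creep '{"dp": [[-30,7,-20],[-60,14,-50],[-94,21,-90],[-94,21,-130],[-94,21,-155]], "rot": [[0,0,0],[0,0,0],[0,0,0],[0,0,0],[0,0,0]]}'; python3 -m creep '{"dp": [[0,0,0],[0,0,0],[0,0,0],[0,0,0]], "rot": [[0,0,0],[0,0,0],[0,0,0],[0,0,0]]}'
python3 - <<'E'
from h import *
shot("side","s11"); crop("pics/s11.png","pics/s11c.png",160,190,320,350,4)
E
```

```text
t: 16.35
ee_pos: [0.4912, 0.2513, 0.0281]
orientation: [[-0.992, 0.122, -0.003], [0.122, 0.992, -0.002], [0.002, -0.003, -1.0]]
ft_force: [0.3, -0.2, -0.4]
width: 0.5
t: 16.75
ee_pos: [0.495, 0.2539, 0.0325]
orientation: [[-0.992, 0.123, 0.003], [0.123, 0.992, 0.001], [-0.003, 0.002, -1.0]]
ft_force: [0.1, 0.6, -0.5]
width: 0.504
```

View pics/s11c.png

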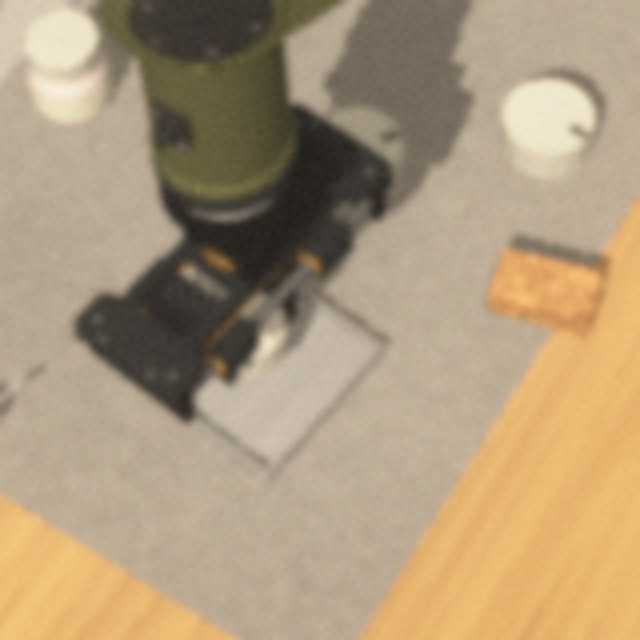

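```bash
python3 -m creep '{"dp": [[-0.5,-2,-5],[-0.5,-3,-10],[-0.5,-3,-15],[-0.5,-3,-19],[-0.5,-3,-22]], "rot": [[0,0,0],[0,0,0],[0,0,0],[0,0,0],[0,0,0]]}'; python3 -m creep '{"dp": [[0,0,0],[0,0,0],[0,0,0]], "rot": [[0,0,0],[0,0,0],[0,0,0]]}'
```

```text
t: 17.3
ee_pos: [0.4925, 0.2504, 0.0079]
orientation: [[-0.993, 0.122, -0.001], [0.122, 0.993, -0.0], [0.001, -0.0, -1.0]]
ft_force: [1.0, -0.8, -0.0]
width: 0.505
t: 17.6
ee_pos: [0.493, 0.2506, 0.0088]
orientation: [[-0.993, 0.122, 0.0], [0.122, 0.993, 0.0], [-0.0, 0.0, -1.0]]
ft_force: [0.4, 0.2, -0.7]
width: 0.506
```

```bash
python3 -m creep '{"dp": [[0,0,-1],[0,0,-2],[0,0,-2],[0,0,-2]], "rot": [[0,0,0],[0,0,0],[0,0,0],[0,0,0]]}'
```

```text
t: 18.0
ee_pos: [0.4929, 0.2505, 0.0066]
orientation: [[-0.993, 0.122, 0.0], [0.122, 0.993, 0.0], [-0.0, 0.0, -1.0]]
ft_force: [-0.1, 0.2, -0.4]
width: 0.5
```

```bash
python3 -m creep '{"dp": [[0,0,-1],[0,0,-1.5],[0,0,-1.5]], "rot": [[0,0,0],[0,0,0],[0,0,0]]}'
```

```text
t: 18.3
ee_pos: [0.4929, 0.2505, 0.0065]
orientation: [[-0.993, 0.122, 0.0], [0.122, 0.993, -0.001], [-0.0, -0.001, -1.0]]
ft_force: [-3.7, -2.2, 10.9]
width: 0.5
```

Contact with the floor. Back off a bit, release, and retreat.

```bash
python3 -m creep '{"dp": [[0,0,0.8],[0,0,0.8]], "rot": [[0,0,0],[0,0,0]]}'; python3 -m creep '{"dp": [[0,0,0],[0,0,0],[0,0,0],[0,0,0],[0,0,0]], "rot": [[0,0,0],[0,0,0],[0,0,0],[0,0,0],[0,0,0]]}' 62 10;  python3 -m creep '{"dp": [[0,0,5],[0,0,20],[0,0,50],[0,0,90],[20,0,130]], "rot": [[0,0,0],[0,0,0],[0,0,0],[0,0,0],[0,0,0]]}'; python3 -m creep '{"dp": [[30,0,20],[70,0,20],[70,0,20],[70,0,20],[70,0,20]], "rot": [[0,0,0],[0,0,0],[0,0,0],[0,0,0],[0,0,0]]}'
python3 - <<'E'
from h import *
s=shot("wrist","w12"); print(s['ee_pos']); shot("side","s12"); shot("scene","c12"); crop("pics/s12.png","pics/s12c.png",130,80,360,310,2.5)
print(manip.observe()['t'])
E
```

```text
t: 18.5
ee_pos: [0.4929, 0.2505, 0.0066]
orientation: [[-0.993, 0.122, 0.0], [0.122, 0.993, -0.0], [-0.0, -0.0, -1.0]]
ft_force: [-2.3, -1.9, 7.6]
width: 0.504
t: 19.0
ee_pos: [0.4927, 0.2504, 0.0057]
orientation: [[-0.993, 0.122, -0.0], [0.122, 0.993, 0.0], [0.0, 0.0, -1.0]]
ft_force: [0.8, -0.4, 0.1]
width: 0.707
t: 19.5
ee_pos: [0.5106, 0.2514, 0.1383]
orientation: [[-0.993, 0.119, -0.001], [0.119, 0.993, -0.0], [0.001, -0.0, -1.0]]
ft_force: [0.8, 0.3, -0.0]
width: 0.713
t: 20.0
ee_pos: [0.5817, 0.251, 0.1562]
orientation: [[-0.993, 0.121, -0.001], [0.121, 0.993, 0.0], [0.001, 0.0, -1.0]]
ft_force: [0.3, 0.5, -0.4]
width: 0.713
[0.58172018 0.25100873 0.15616922]
20.15
```

View pics/w12.png

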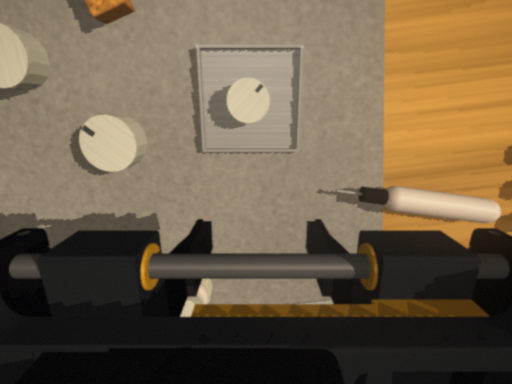

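View pics/s12c.png

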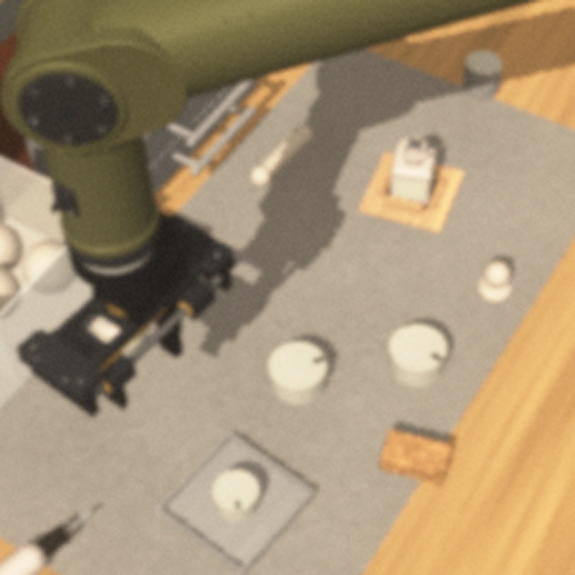

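View pics/c12.png

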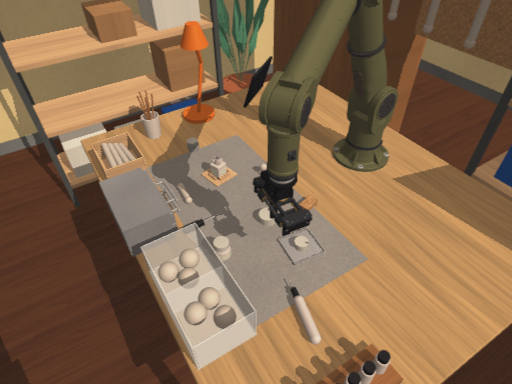

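Run:
```python
from h import *
s=manip.observe(); print(ray("wrist",(248,100),.026,s), abs(s['qvel']).max())
print(manip.job_done())
```

```text
[0.4926 0.2495 0.026 ] 0.005184448945301421
the job is handed in; nothing more can be done
None
```

The job is done and handed in at about 20 s of the 58 s allowed. No verdict came back, so what follows rests on my own checks.

- **Jar:** I gripped it by its body, lowered it into the holder until it touched bottom, and let go.
- **Lid:** I took it at 55 N and cracked it loose with a 36° twist, which the mark confirmed with no slip. I carried on in the same hold at 30 N to about 110°. It lifted off with no noticeable pull on the jar, and I set it down in the tray before letting go.

The last pictures show the lid top up at about (0.493, 0.250). That is within about 2 mm of the tray centre I measured, (0.494, 0.2507). The open jar stands upright in the holder, the gripper is clear of everything, and I could see no bystander moved. I judged the bystanders and the jar's final pose by eye and did not measure them.

The cameras disagreed by about 3–6 mm on the jar, holder and tray positions. I used the wrist camera's values, which matched the given sizes best; its tray edges read 107–113 mm against the true 110 mm.

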